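Set one tier of test cups on a kiln slab

ROBOT

A 6-joint arm with a two-finger parallel gripper is mounted at the origin on the work surface. World frame = base frame: x ahead of the robot, y to its left, z up, the work surface at z = 0. Lengths are in m, angles in degrees, forces in N, time in s.
With the tool pointing down it reaches from about 0.375 to 0.975 m from the base axis. Payload 3.8 kg.
Tool frame: the origin (TCP) lies at the very end of the fingers, on their centre line; the grasp point (between the pads) lies 19 mm behind it; z points along the fingers, y is the line along which they close (so a half turn about z gives the same grasp; the last joint's range is limited). The gripper opens to 88 mm and grips with 3 to 60 N. Pads are 18 mm wide; open, the fingers measure 123 mm over their backs; the gripper's body (75 mm by 187 mm) begins 45 mm behind the grasp point.
Start: joints at [65.151, 15.12, 91.902, -0, 72.978, -2.114], TCP at [0.261, 0.623, 0.239] pointing down, gripper open.
Joint ranges: [-150.88, 150.88], [-54.13, 125.18], [17.81, 147.31], [-75.09, 255.09], [0, 152.58], [-146.25, 146.25]. Speed limits (degrees/s): [147.25, 147.25, 180, 180, 180, 180].

INTERFACE

Orientations are given as a 3x3 rotation matrix whose columns are the frame's x, y, z axes.
In Python, from rig import bot gives the robot as it stands.
- The arm moves only by the tool arm_command, never from a script. Its argument "plan" is a list that holds one entry, the list of rows, each a list of 7 numbers: the turn, a rotation vector about the world's x, y, z in parts of the range, where 1.0 means 90 degrees, then the shift along the world's x, y, z in parts of the range, where 1.0 means 0.75 m, then the opening, from -1 (shut) to 1 (fully open). A call has exactly 8 rows; each row is the pose to reach, as a shift and turn from the pose commanded when the call began; what a row does not reach only later rows make up. A row lasts 1/12 s, in which the tool goes at most 41.7 mm and 7.16 degrees, less where a joint would pass 70% of its speed; a pose out of reach is approached as far as the arm can. A call with a gripper value outside its range is refused whole. The fingers move at their own pace and stop on an object; "grip_force" is the grip in N (left out, the last holds). Time passes only in rows, so rows that repeat a pose let the fingers close, or fill a call up. It gives the time, the measured TCP pose, the force, the opening and the grip force at its end, in the units of the state.
- bot.observe(): the state, without advancing time (a new reading comes with each control period).
- bot.camera(name): name is "side" or "top"; returns the picture (420x560x3 uint8, red, green, blue); there is no depth.
- bot.camera_info(name): a dict with "vertical_fov" (degrees; the focal length in pixels is half the picture's height over the tangent of half this angle, whatever the lens; pixels are square), "cx", "cy" (the principal point, pixels), "dist_coeffs" ([k1, k2, p1, p2, k3] as OpenCV has them; the pictures are not rectified), "R" (3x3) and "t" (3): a world point X has camera coordinates R X + t. Camera axes: x right, y down, z forward; pixel columns grow to the right and rows downward; lengths in m; the calibration is good to about 2 mm. A picture is of the moment at which its call begins. camera_info takes no time and is no camera call.
- bot.finish_job(): hands the job in; it is judged then, once.
Trained networks look in the newest picture that a camera, given by its name, has taken for a name from the list of things; names that differ only in an ending like _2 or _b are one class to them, and where a whole thing is asked for, a point or a joint stands for the part that bears it (a point fixed in the world has none). Each returns a list of dicts, best first, with "confidence" (0 to 1); they miss things now and then, are a little off and sometimes report something else, mostly with a low value. They report only what shows in the picture. A call takes as long as a camera call. They do not tell look-alikes from the thing itself.
- bot.spot_in(camera, name): "xyz" ([x, y, z] in m, in world coordinates, good to about 4 mm: the middle of the surface that is visible of it).
The state is a dict: "t": time; "q": joint angles; "joint_velocities": joint speeds; "joint_efforts": joint torques, N m; "tool_pos": TCP position; "tcp_rot": TCP orientation; "force": force on the tool from outside, world axes, zero at the start; "moment": the same for the moment, N m; "gripper_width": finger opening in m; "finger_force": force on a finger pad.
Only numpy, scipy, OpenCV 4.12 (cv2) and the standard library are available. Lean on these libraries where they do the work, as an engineer would, in place of code of your own. Each camera call takes 0.05 s, during which the arm holds its last target. There are 200 camera calls.

TASK

Build one tier of the kiln load on the buff slab: stand the round brown post on the middle of the brown disc, the square white post on the middle of the white disc, and the blue cup upright on the slab midway between the two posts. Over it lay the grey kiln shelf flat across the tops of both posts, centred over the slab and running the same way, with the yellow cup standing upright on the shelf directly above the brown post. Let go of everything, and leave the green cup and the black jar where they stand.

Things in the scene. Friction and masses are not known exactly. Their poses are not given: they have to be found in the camera images.
- slab: Buff fireclay kiln slab lying flat on the bench, fixed: 130 (x) by 300 (y) by 16 mm. It carries the brown disc and the white disc on its long centre line, 85 mm either side of its centre (which is on which end varies). Origin: centre of its underside, at bench height; y along its long side, z up.
- brown_disc: Dark reddish-brown round setting disc fixed on the slab near one end, 72 mm across, 4 mm thick. Origin: centre of its underside, 16 mm above the bench (its top is 20 mm above the bench).
- white_disc: White round setting disc fixed on the slab near the other end, 72 mm across, 4 mm thick. Origin: centre of its underside, 16 mm above the bench (its top is 20 mm above the bench).
- brown_post: Dark reddish-brown round kiln post: solid upright cylinder, 40 mm across, 80 mm tall, about 0.20 kg. Loose, starts upright on the bench. Origin: centre of its underside, z up.
- white_post: White square kiln post: solid upright block, 40 by 40 mm, 80 mm tall, about 0.24 kg. Loose, starts upright on the bench. Origin: centre of its underside; x and y square to its sides, z up.
- blue_cup: Dark blue glazed handleless cup, 56 mm across (50 mm at the very foot, then straight from 10 mm up), 62 mm tall, open at the top, wall 4 mm, about 0.11 kg. Loose, starts upright on the bench. Origin: centre of its underside, z up.
- yellow_cup: Yellow glazed handleless cup, 56 mm across (50 mm at the very foot, then straight from 10 mm up), 62 mm tall, open at the top, wall 4 mm, about 0.11 kg. Loose, starts upright on the bench. Origin: centre of its underside, z up. (The much bigger yellow jug with a handle is something else.)
- shelf: Grey plank-shaped kiln shelf, 60 (x) by 240 (y) by 14 mm thick, about 0.40 kg. Loose, starts lying flat on the bench between the robot and the slab. Origin: centre of its underside; y along its length, z up.
- green_cup: Green glazed handleless cup, 56 mm across (50 mm at the very foot, then straight from 10 mm up), 62 mm tall, open at the top, wall 4 mm, about 0.11 kg. Loose, starts upright on the bench. Origin: centre of its underside, z up. Not part of the job: leave it standing where it is.
- jar: Black round jar with a narrower neck, 76 mm across, 90 mm tall, loose. Origin: centre of its underside. Not part of the job: leave it standing where it is.
Things that resemble listed ones, but are neither listed nor needed, are in the scene too. Of the things that look like the brown_post, the larger one is meant.

How it is judged (in metres and radians):
At the end, for the whole second after the job is handed in: Each post upright on its disc (12 mm of centre); blue cup upright on the slab midway between the discs (15 mm); shelf flat on both posts, centred over the slab (15 mm) and aligned (0.15 rad); yellow cup upright on the shelf above the brown post (15 mm); all at rest, level within 0.06 rad (horizontal distance between brown_post and brown_disc below 0.012 m and z of brown_post in the frame of slab between 0.016 and 0.024 m and horizontal distance between white_post and white_disc below 0.012 m and z of white_post in the frame of slab between 0.016 and 0.024 m and horizontal distance between each of blue_cup, shelf and slab below 0.015 m and z of blue_cup in the frame of slab between 0.012 and 0.02 m and angle between the y axis of shelf and the y axis of slab, either way round below 0.15 rad and z of shelf in the frame of slab between 0.095 and 0.105 m and contact force between shelf and brown_post above 0.3 N and contact force between shelf and white_post above 0.3 N and horizontal distance between yellow_cup and brown_post below 0.015 m and z of yellow_cup in the frame of slab between 0.109 and 0.119 m and angle between each of brown_post, white_post, blue_cup, shelf, yellow_cup's own z axis and vertical below 0.06 rad and linear speed of each of brown_post, white_post, blue_cup, shelf, yellow_cup below 0.02 m/s and angular speed of each of brown_post, white_post, blue_cup, shelf, yellow_cup below 0.2 rad/s); the robot touches nothing.
It fails at once if the green cup is knocked or moved by more than 20 mm (distance of green_cup from where it was at the start of the episode above 0.02 m).
It fails at once if the black jar is knocked or moved by more than 20 mm (distance of jar from where it was at the start of the episode above 0.02 m).
It also fails if it takes over 125 s, if anything falls off the work surface, if the arm or the gripper's body presses on something with over 40 N, if the wrist force passes 120 N, or if a joint passes its speed limit or range.

## Working session

There is one attempt and no reset: what is moved stays moved. The work goes in short steps, Python scripts to look and compute and a tool call to move; the robot and the scene stay as the last step left them, time stands still between calls to the robot, and variables do not carry over. Pictures are saved under pics/ and viewed, at most 14 in all, crops included, and the job is handed in when it is done.

Besides the shell and the picture viewer there is one more tool, called after "Emit:" by a JSON object that holds its "op" and its "data", one argument or row to a line. arm_command: Moves the arm, as the interface text tells. Its arguments: {"type":"object","properties":{"plan":{"type":"array","items":{"type":"array","items":{"type":"array","items":{"type":"number"}}}},"grip_force":{"type":"number"}},"required":["plan"]}

```bash
mkdir -p pics; ls; python3 - <<'E'
from rig import bot
import cv2
for c in("top","side"):
    im=bot.camera(c); cv2.imwrite(f"pics/{c}0.png",im[:,:,::-1])
    i=bot.camera_info(c); print(c,i)
    for n in "slab brown_disc white_disc brown_post white_post blue_cup yellow_cup shelf green_cup jar".split():
        print(n,[(round(d["confidence"],2),[round(float(v),3) for v in d["xyz"]]) for d in bot.spot_in(c,n)][:4])
o=bot.observe();print(o["t"],o["tcp_rot"],o["gripper_width"])
E
```

```text
pics
top {'vertical_fov': 54.32176709316764, 'cx': 285.41550900344436, 'cy': 212.37393864666444, 'dist_coeffs': array([-0.05251816,  0.        ,  0.        ,  0.        ,  0.        ]), 'R': array([[-0.02595754, -0.99958513,  0.01248073],
       [-0.97951197,  0.02293815, -0.20007536],
       [ 0.19970607, -0.01741849, -0.97970102]]), 't': array([-0.00831447,  0.53831602,  1.25591457])}
slab [(0.8, [0.64, -0.057, 0.013])]
brown_disc [(0.86, [0.644, 0.028, 0.021])]
white_disc [(0.62, [0.637, -0.142, 0.021])]
brown_post [(0.48, [0.394, -0.251, 0.084])]
white_post [(0.54, [0.566, -0.292, 0.082]), (0.24, [0.551, 0.352, 0.029])]
blue_cup [(0.84, [0.555, 0.355, 0.027]), (0.5, [0.439, 0.466, 0.032])]
yellow_cup [(0.74, [0.389, 0.275, 0.026])]
shelf [(0.91, [0.429, -0.012, 0.012])]
green_cup [(0.64, [0.432, -0.011, 0.013]), (0.54, [0.44, 0.465, 0.033])]
jar [(0.67, [0.416, -0.474, 0.073])]
side {'vertical_fov': 52.36240429478667, 'cx': 280.4838203570295, 'cy': 211.39551323083725, 'dist_coeffs': array([-0.05285749,  0.        ,  0.        ,  0.        ,  0.        ]), 'R': array([[ 0.75426765
[... 226 characters left out ...]
0.394, -0.263, 0.076])]
brown_disc [(0.95, [0.645, 0.026, 0.02])]
white_disc [(0.97, [0.635, -0.144, 0.022]), (0.49, [0.628, -0.072, 0.012])]
brown_post [(0.82, [0.393, -0.262, 0.078]), (0.58, [0.409, -0.19, 0.054])]
white_post [(0.81, [0.553, -0.307, 0.067])]
blue_cup [(0.82, [0.55, 0.334, 0.04])]
yellow_cup [(0.72, [0.382, 0.262, 0.041])]
shelf [(0.92, [0.429, -0.028, 0.009]), (0.61, [0.634, -0.145, 0.022])]
green_cup [(0.84, [0.44, 0.443, 0.041]), (0.55, [0.646, 0.025, 0.019])]
jar [(0.56, [0.413, -0.486, 0.065])]
1.1 [[-9.22293804e-01  3.86489506e-01 -3.00869616e-05]
 [ 3.86489506e-01  9.22293804e-01  2.31492546e-05]
 [ 3.66959623e-05  9.72211919e-06 -9.99999999e-01]] 0.08780932398654481
```

View pics/top0.png

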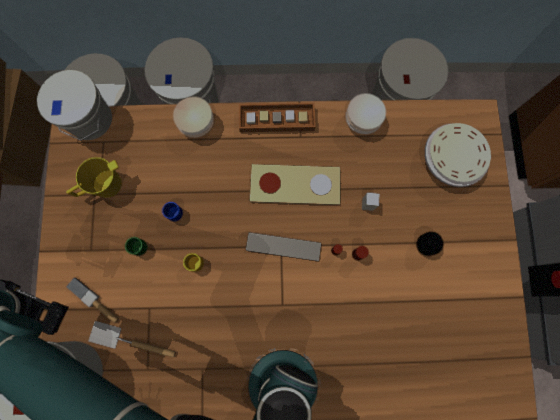

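View pics/side0.png

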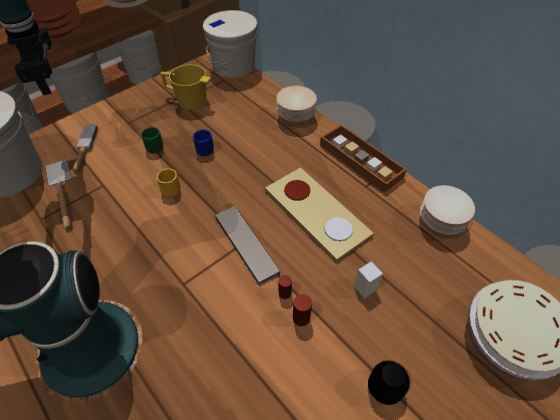

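The views agree. In the top view:
- slab at (295,184), with the brown disc at (270,183) and the white disc at (320,184)
- shelf at (284,247)
- larger brown post at (361,254), with its small look-alike at (337,250)
- white post at (372,200)
- cups: blue (172,212), green (136,246), yellow (193,262)
- jar at (430,243)

Next I'll refine the poses by fitting silhouettes.

```bash
cat > h.py <<'E'
import numpy as np, cv2
from scipy.optimize import minimize
from rig import bot
def cyl(prof):
    a=np.linspace(0,2*np.pi,48,endpoint=False)
    return np.vstack([np.c_[r*np.cos(a),r*np.sin(a),0*a+z] for r,z in prof])
def box(x,y,z): return np.array([[i*x/2,j*y/2,k*z] for i in(-1,1) for j in(-1,1) for k in(0,1)])
CUP=cyl([(.025,0),(.028,.01),(.028,.062)])
SH=dict(brown_post=cyl([(.02,0),(.02,.08)]),white_post=box(.04,.04,.08),blue_cup=CUP,yellow_cup=CUP,green_cup=CUP,
 shelf=box(.06,.24,.014),slab=box(.13,.3,.016),brown_disc=cyl([(.036,0),(.036,.004)]),white_disc=cyl([(.036,0),(.036,.004)]))
def proj(P,i):
    f=210/np.tan(np.radians(i["vertical_fov"]/2)); K=np.array([[f,0,i["cx"]],[0,f,i["cy"]],[0,0,1]])
    return cv2.projectPoints(np.ascontiguousarray(P,float),cv2.Rodrigues(np.array(i["R"]))[0],np.array(i["t"],float),K,np.array(i["dist_coeffs"],float))[0][:,0]
S=6
def fit(name,x,y,z=0,yaw=0,cams=("top","side"),ims=None):
    """yaw in degrees; returns per-camera fits [x,y,yaw,iou]"""
    out=[]
    for c in cams:
        im=cv2.cvtColor(ims[c] if ims else bot.camera(c),cv2.COLOR_RGB2BGR); i=bot.camera_info(c)
        def hull(p):
            a=np.radians(p[2]); R=np.array([[np.cos(a),-np.sin(a),0],[np.sin(a),np.cos(a),0],[0,0,1]])
            return cv2.convexHull(proj(SH[name]@R.T+[p[0],p[1],z],i).astype(np.float32))[:,0]
        h=hull((x,y,yaw)); lo=np.maximum(np.floor(h.min(0)-14),0).astype(int); hi=np.ceil(h.max(0)+14).astype(int)
        cr=cv2.resize(im[lo[1]:hi[1],lo[0]:hi[0]],None,fx=S,fy=S,interpolation=cv2.INTER_CUBIC)
        def ren(p):
            m=np.zeros(cr.shape[:2],np.uint8)
            cv2.fillPoly(m,[np.round(((hull(p)-lo+.5)*S-.5)*16).astype(np.int32)],1,shift=4); return m
        m0=ren((x,y,yaw)); k=np.ones((3,3),np.uint8)
        near=cv2.dilate(m0,k,iterations=6*S)
        g=np.where(m0>0,3,2).astype(np.uint8); g[near==0]=0; g[cv2.erode(m0,k,iterations=3*S//2)>0]=1
        cv2.grabCut(cr,g,None,np.zeros((1,65)),np.zeros((1,65)),4,cv2.GC_INIT_WITH_MASK)
        M=((g==1)|(g==3)).astype(np.uint8)
        n,l,st,_=cv2.connectedComponentsWithStats(M); M=(l==1+np.argmax(st[1:,4])).astype(np.uint8)
        rot=name in("white_post","shelf","slab")
        def cost(v):
            r=ren((x+v[0]/1e3,y+v[1]/1e3,yaw+(v[2] if rot else 0))); return 1-(r&M).sum()/max(1,(r|M).sum())
        s=np.array([[0,0,0],[8,0,0],[0,8,0],[0,0,6]],float)
        if not rot: s=s[:3,:2]
        b=minimize(cost,s[0],method="Nelder-Mead",options=dict(initial_simplex=s,xatol=.05,fatol=1e-5))
        v=np.append(b.x,0)
        out.append((c,round(x+v[0]/1e3,4),round(y+v[1]/1e3,4),round(float(yaw+v[2]),1) if rot else None,round(1-b.fun,3)))
    print(name,out,flush=True); return out
E
python3 - <<'E'
from h import *
ims={c:bot.camera(c) for c in("top","side")}
for n,x,y,z,w in [("slab",.64,-.058,0,-3),("brown_disc",.644,.027,.016,0),("white_disc",.636,-.143,.016,0),("brown_post",.39,-.257,0,0),
 ("white_post",.56,-.3,0,0),("blue_cup",.56,.345,0,0),("yellow_cup",.39,.27,0,0),("shelf",.428,-.02,0,-8)]: fit(n,x,y,z,w,ims=ims)
E
```

```text
slab [('top', np.float64(0.642), np.float64(-0.0571), -3.0, np.float64(0.984)), ('side', np.float64(0.6387), np.float64(-0.0598), -3.0, np.float64(0.972))]
brown_disc [('top', np.float64(0.6481), np.float64(0.0281), None, np.float64(0.976)), ('side', np.float64(0.6446), np.float64(0.0277), None, np.float64(0.951))]
white_disc [('top', np.float64(0.6393), np.float64(-0.1419), None, np.float64(0.956)), ('side', np.float64(0.6348), np.float64(-0.1423), None, np.float64(0.966))]
brown_post [('top', np.float64(0.4007), np.float64(-0.2566), None, np.float64(0.662)), ('side', np.float64(0.3999), np.float64(-0.2544), None, np.float64(0.901))]
white_post [('top', np.float64(0.568), np.float64(-0.2994), -3.6, np.float64(0.725)), ('side', np.float64(0.566), np.float64(-0.2995), -4.1, np.float64(0.955))]
blue_cup [('top', np.float64(0.5546), np.float64(0.3468), None, np.float64(0.975)), ('side', np.float64(0.5517), np.float64(0.3457), None, np.float64(0.932))]
yellow_cup [('top', np.float64(0.3873), np.float64(0.2755), None, np.float64(0.938)), ('side', np.float64(0.3854), np.float64(0.2751), None, np.float64(0.933))]
shelf [('top', np.float64(0.4332), np.float64(-0.0135), -9.4, np.float64(0.961)), ('side', np.float64(0.4302), np.float64(-0.0151), -9.7, np.float64(0.969))]
```

Careful with the scale: shifts go in shares of 0.75 m and turns go in shares of 90 degrees. That gives: 0.22 m / 0.75 = 0.2933, -0.21 m / 0.75 = -0.28, -0.96 rad / 1.5708 = -0.6112.

Emit:
{"op": "arm_command", "data": {
  "plan": [
    [[0,0,-0.0764,0.036,-0.0347,0,1],[0,0,-0.1528,0.072,-0.0693,0,1],[0,0,-0.2292,0.1093,-0.104,0,1],[0,0,-0.3056,0.1467,-0.1387,0,1],[0,0,-0.382,0.1827,-0.1733,0,1],[0,0,-0.4584,0.22,-0.2093,0,1],[0,0,-0.5348,0.256,-0.244,0,1],[0,0,-0.6112,0.2933,-0.28,0,1]]
  ],
  "grip_force": 20
}}

```text
t: 1.87
tool_pos: [0.4819, 0.4112, 0.2389]
tcp_rot: [[-0.207, 0.978, 0.0], [0.978, 0.207, 0.0], [0.0, 0.0, -1.0]]
force: [0.2, 0.5, -0.0]
gripper_width: 0.0877
finger_force: 0.0
```

Converted, -0.13 m / 0.75 = -0.1733, -0.11 m / 0.75 = -0.1467, -0.267 rad / 1.5708 = -0.17.

Emit:
{"op": "arm_command", "data": {
  "plan": [
    [[0,0,-0.0764,0.032,-0.0293,0,1],[0,0,-0.1528,0.064,-0.0587,0,1],[0,0,-0.17,0.096,-0.0893,-0.0267,1],[0,0,-0.17,0.096,-0.0893,-0.0667,1],[0,0,-0.17,0.096,-0.0893,-0.1067,1],[0,0,-0.17,0.096,-0.0893,-0.1467,1],[0,0,-0.17,0.096,-0.0893,-0.1733,1],[0,0,-0.17,0.096,-0.0893,-0.1733,1]]
  ]
}}

```text
t: 2.53
tool_pos: [0.5493, 0.3432, 0.1027]
tcp_rot: [[0.053, 0.999, -0.009], [0.999, -0.053, -0.005], [-0.006, -0.009, -1.0]]
force: [-0.5, -0.1, -1.4]
gripper_width: 0.0879
finger_force: 0.0
```

Converted, -0.08 m / 0.75 = -0.1067, -0.075 m / 0.75 = -0.1.

Emit:
{"op": "arm_command", "data": {
  "plan": [
    [[0,0,0,0,0,-0.0267,1],[0,0,0,0,0,-0.0533,1],[0,0,0,0,0,-0.08,1],[0,0,0,0,0,-0.1,1],[0,0,0,0,0,-0.1067,1],[0,0,0,0,0,-0.1067,1],[0,0,0,0,0,-0.1067,-1],[0,0,0,0,0,-0.1067,-1]]
  ]
}}

```text
t: 3.2
tool_pos: [0.5542, 0.3464, 0.0307]
tcp_rot: [[0.053, 0.999, 0.003], [0.999, -0.053, 0.002], [0.002, 0.003, -1.0]]
force: [0.2, -0.8, -0.0]
gripper_width: 0.077
finger_force: 0.0
```

Emit:
{"op": "arm_command", "data": {
  "plan": [
    [[0,0,0,0,0,0,-1],[0,0,0,0,0,0,-1],[0,0,0,0,0,0,-1],[0,0,0,0,0,0,-1],[0,0,0,0,0,0,-1],[0,0,0,0,0,0,-1],[0,0,0,0,0,0,-1],[0,0,0,0,0,0,-1]]
  ]
}}

```text
t: 3.87
tool_pos: [0.553, 0.3459, 0.0298]
tcp_rot: [[0.053, 0.999, 0.0], [0.999, -0.053, 0.001], [0.001, 0.0, -1.0]]
force: [-1.9, -0.0, 6.5]
gripper_width: 0.0564
finger_force: 20.0
```

Converted, -0.185 m / 0.75 = -0.2467, 0.06 m / 0.75 = 0.08.

Emit:
{"op": "arm_command", "data": {
  "plan": [
    [[0,0,0,0,0,0.04,-1],[0,0,0,0,0,0.08,-1],[0,0,0,0.004,-0.02,0.1067,-1],[0,0,0,0.0133,-0.06,0.1067,-1],[0,0,0,0.0267,-0.1067,0.1067,-1],[0,0,0,0.036,-0.1533,0.1067,-1],[0,0,0,0.0467,-0.2,0.1067,-1],[0,0,0,0.056,-0.2467,0.1067,-1]]
  ]
}}

```text
t: 4.53
tool_pos: [0.5949, 0.1589, 0.1083]
tcp_rot: [[0.052, 0.999, 0.0], [0.999, -0.052, -0.0], [-0.0, 0.0, -1.0]]
force: [0.9, 0.7, -1.3]
gripper_width: 0.0559
finger_force: 20.0
```

Converted, -0.219 m / 0.75 = -0.292, -0.218 m / 0.75 = -0.2907.

Emit:
{"op": "arm_command", "data": {
  "plan": [
    [[0,0,0,0.0107,-0.0467,0,-1],[0,0,0,0.0213,-0.0933,0,-1],[0,0,0,0.032,-0.14,0,-1],[0,0,0,0.0427,-0.1867,0,-1],[0,0,0,0.0533,-0.2333,0,-1],[0,0,0,0.0593,-0.2733,0,-1],[0,0,0,0.0607,-0.2907,-0.0133,-1],[0,0,0,0.0607,-0.292,-0.0267,-1]]
  ]
}}

```text
t: 5.2
tool_pos: [0.6411, -0.0615, 0.0885]
tcp_rot: [[0.056, 0.998, 0.002], [0.998, -0.056, -0.001], [-0.001, 0.002, -1.0]]
force: [1.0, 0.7, -1.1]
gripper_width: 0.0564
finger_force: 20.0
```

Emit:
{"op": "arm_command", "data": {
  "plan": [
    [[0,0,0,0,0,0,-1],[0,0,0,0,0,-0.02,-1],[0,0,0,0,0,-0.04,-1],[0,0,0,0,0,-0.0507,-1],[0,0,0,0,0,-0.056,-1],[0,0,0,0,0,-0.0573,-1],[0,0,0,0,0,-0.0573,-1],[0,0,0,0,0,-0.0573,-1]]
  ]
}}

```text
t: 5.87
tool_pos: [0.6403, -0.0571, 0.0458]
tcp_rot: [[0.052, 0.999, 0.0], [0.999, -0.052, 0.0], [0.0, 0.0, -1.0]]
force: [-0.0, -0.2, -0.7]
gripper_width: 0.056
finger_force: 20.0
```

Converted, 0.08 m / 0.75 = 0.1067, 0.07 m / 0.75 = 0.0933.

Emit:
{"op": "arm_command", "data": {
  "plan": [
    [[0,0,0,0,0,-0.0013,-1],[0,0,0,0,0,-0.0013,0.5],[0,0,0,0,0,-0.0013,1],[0,0,0,0,0,-0.0013,1],[0,0,0,0,0,0.0133,1],[0,0,0,0,0,0.0533,1],[0,0,0,0,0,0.0933,1],[0,0,0,0,0,0.1067,1]]
  ]
}}

```text
t: 6.53
tool_pos: [0.6434, -0.0589, 0.1312]
tcp_rot: [[0.053, 0.999, 0.007], [0.999, -0.053, -0.001], [-0.001, 0.007, -1.0]]
force: [0.7, -0.9, 0.9]
gripper_width: 0.088
finger_force: 0.0
```

Converted, -0.2415 m / 0.75 = -0.322, -0.235 m / 0.75 = -0.3133, -0.018 rad / 1.5708 = -0.0115.

Emit:
{"op": "arm_command", "data": {
  "plan": [
    [[0,0,0,-0.0147,-0.0467,0,1],[0,0,0,-0.0293,-0.0933,0,1],[0,0,0,-0.044,-0.14,0,1],[0,0,0,-0.0573,-0.1867,0,1],[0,0,0,-0.072,-0.2333,0,1],[0,0,-0.0115,-0.0867,-0.28,0,1],[0,0,-0.0115,-0.096,-0.3133,0,1],[0,0,-0.0115,-0.098,-0.322,0,1]]
  ]
}}

```text
t: 7.2
tool_pos: [0.5655, -0.3041, 0.1259]
tcp_rot: [[0.075, 0.997, 0.0], [0.997, -0.075, -0.002], [-0.002, 0.0, -1.0]]
force: [1.1, -0.2, 0.5]
gripper_width: 0.088
finger_force: 0.0
```

Converted, -0.083 m / 0.75 = -0.1107, -0.08 m / 0.75 = -0.1067.

Emit:
{"op": "arm_command", "data": {
  "plan": [
    [[0,0,0,0,0,0,1],[0,0,0,0,0,-0.0333,1],[0,0,0,0,0,-0.0667,1],[0,0,0,0,0,-0.0933,1],[0,0,0,0,0,-0.1067,1],[0,0,0,0,0,-0.1107,1],[0,0,0,0,0,-0.1107,1],[0,0,0,0,0,-0.1107,-1]]
  ]
}}

```text
t: 7.87
tool_pos: [0.5679, -0.2997, 0.0437]
tcp_rot: [[0.07, 0.998, 0.001], [0.998, -0.07, -0.001], [-0.0, 0.001, -1.0]]
force: [0.4, -0.4, 1.2]
gripper_width: 0.0833
finger_force: 0.0
```

Emit:
{"op": "arm_command", "data": {
  "plan": [
    [[0,0,0,0,0,0,-1],[0,0,0,0,0,0,-1],[0,0,0,0,0,0,-1],[0,0,0,0,0,0,-1],[0,0,0,0,0,0,-1],[0,0,0,0,0,0,-1],[0,0,0,0,0,0,-1],[0,0,0,0,0,0,-1]]
  ]
}}

```text
t: 8.53
tool_pos: [0.5674, -0.3002, 0.043]
tcp_rot: [[0.071, 0.997, 0.001], [0.997, -0.071, -0.0], [-0.0, 0.001, -1.0]]
force: [1.6, 0.2, 0.2]
gripper_width: 0.0404
finger_force: 19.6
```

Converted, 0.157 m / 0.75 = 0.2093, 0.069 m / 0.75 = 0.092, 0.018 rad / 1.5708 = 0.0115.

Emit:
{"op": "arm_command", "data": {
  "plan": [
    [[0,0,0,0,0,0.04,-1],[0,0,0,0,0,0.08,-1],[0,0,0.0115,0.0133,0.0333,0.08,-1],[0,0,0.0115,0.032,0.0733,0.08,-1],[0,0,0.0115,0.0507,0.1133,0.08,-1],[0,0,0.0115,0.0693,0.1533,0.08,-1],[0,0,0.0115,0.0853,0.1933,0.08,-1],[0,0,0.0115,0.092,0.2093,0.08,-1]]
  ]
}}

```text
t: 9.2
tool_pos: [0.6361, -0.1391, 0.1017]
tcp_rot: [[0.051, 0.999, -0.002], [0.999, -0.051, 0.002], [0.002, -0.002, -1.0]]
force: [-0.9, 0.2, -3.4]
gripper_width: 0.0402
finger_force: 19.6
```

Converted, -0.04 m / 0.75 = -0.0533, -0.038 m / 0.75 = -0.0507.

Emit:
{"op": "arm_command", "data": {
  "plan": [
    [[0,0,0,0,0,0,-1],[0,0,0,0,0,-0.0133,-1],[0,0,0,0,0,-0.0333,-1],[0,0,0,0,0,-0.0453,-1],[0,0,0,0,0,-0.0507,-1],[0,0,0,0,0,-0.0533,-1],[0,0,0,0,0,-0.0533,-1],[0,0,0,0,0,-0.0533,-1]]
  ]
}}

```text
t: 9.87
tool_pos: [0.6348, -0.1441, 0.0627]
tcp_rot: [[0.054, 0.999, -0.002], [0.999, -0.054, -0.0], [-0.0, -0.002, -1.0]]
force: [-3.9, 0.2, 2.7]
gripper_width: 0.04
finger_force: 19.7
```

Converted, 0.09 m / 0.75 = 0.12, 0.085 m / 0.75 = 0.1133.

Emit:
{"op": "arm_command", "data": {
  "plan": [
    [[0,0,0,0,0,0,0.5],[0,0,0,0,0,0,1],[0,0,0,0,0,0,1],[0,0,0,0,0,0.0067,1],[0,0,0,0,0,0.04,1],[0,0,0,0,0,0.08,1],[0,0,0,0,0,0.1133,1],[0,0,0,-0.0267,-0.0133,0.12,1]]
  ]
}}

```text
t: 10.53
tool_pos: [0.622, -0.1528, 0.1594]
tcp_rot: [[0.051, 0.999, 0.012], [0.999, -0.051, -0.002], [-0.002, 0.012, -1.0]]
force: [0.5, -1.3, 0.7]
gripper_width: 0.0875
finger_force: 0.0
```

Converted, -0.218 m / 0.75 = -0.2907, -0.21 m / 0.75 = -0.28.

Emit:
{"op": "arm_command", "data": {
  "plan": [
    [[0,0,0,-0.04,-0.0187,0,1],[0,0,0,-0.08,-0.0373,0,1],[0,0,0,-0.12,-0.056,0,1],[0,0,0,-0.16,-0.0747,0,1],[0,0,0,-0.2,-0.0933,0,1],[0,0,0,-0.24,-0.1133,0,1],[0,0,0,-0.28,-0.1307,0,1],[0,0,0,-0.2907,-0.1373,0,1]]
  ]
}}

```text
t: 11.2
tool_pos: [0.3945, -0.2567, 0.1528]
tcp_rot: [[0.055, 0.999, -0.001], [0.999, -0.055, -0.0], [-0.001, -0.001, -1.0]]
force: [-0.4, -0.3, -0.5]
gripper_width: 0.088
finger_force: 0.0
```

Converted, -0.05 m / 0.75 = -0.0667, -0.025 m / 0.75 = -0.0333.

Emit:
{"op": "arm_command", "data": {
  "plan": [
    [[0,0,0,0,0,0,1],[0,0,0,0,0,-0.0333,1],[0,0,0,0,0,-0.0667,1],[0,0,0,0,0,-0.0667,1],[0,0,0,0,0,-0.0667,1],[0,0,0,0,0,-0.0667,1],[0,0,0,0,0,-0.0667,1],[0,0,0,0,0,-0.0667,1]]
  ]
}}

```text
t: 11.87
tool_pos: [0.3993, -0.2565, 0.1043]
tcp_rot: [[0.052, 0.999, 0.002], [0.999, -0.052, -0.002], [-0.001, 0.002, -1.0]]
force: [-0.9, -0.8, 0.6]
gripper_width: 0.0882
finger_force: 0.0
```

```bash
python3 - <<'E'
from h import *
ims={c:bot.camera(c) for c in("top","side")}
cv2.imwrite("pics/s1.png",cv2.resize(ims["side"][180:400,180:480,::-1],None,fx=2.5,fy=2.5))
fit("white_post",.636,-.143,.02,-3,ims=ims);fit("blue_cup",.64,-.058,.016,ims=ims)
print(bot.observe()["tool_pos"])
E
```

```text
white_post [('top', np.float64(0.6305), np.float64(-0.1398), 15.3, np.float64(0.707)), ('side', np.float64(0.6235), np.float64(-0.1463), -7.6, np.float64(0.699))]
blue_cup [('top', np.float64(0.6426), np.float64(-0.0572), None, np.float64(0.968)), ('side', np.float64(0.6366), np.float64(-0.061), None, np.float64(0.744))]
[ 0.39880943 -0.25636067  0.10384991]
```

View pics/s1.png

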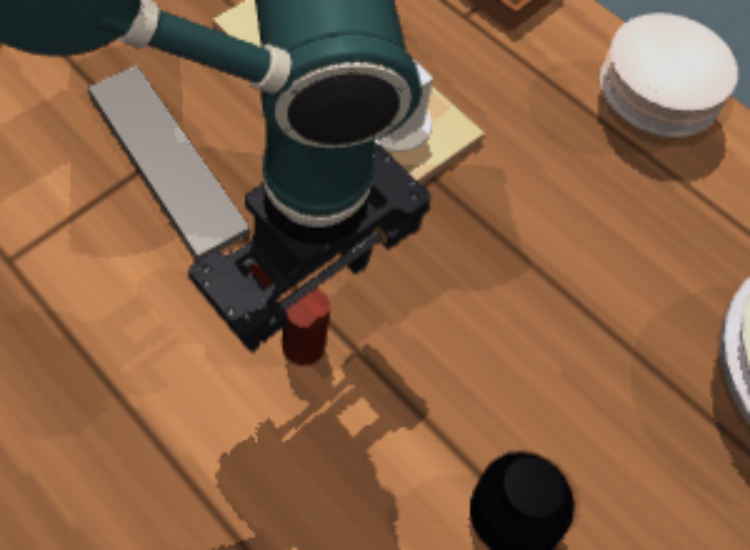

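```bash
python3 - <<'E'
from h import *
i=bot.camera_info("side")
for x in(.39,.395,.4): print(x,[((proj(np.array([[x,-.256,z]]),i)[0]-[180,180])*2.5).round() for z in(.08,0)])
print(((proj(np.array([[.399,-.256,.104],[.399+.055,-.259,.104],[.399-.055,-.253,.104]]),i)-[180,180])*2.5).round())
E
```

```text
0.39 [array([298., 314.]), array([295., 353.])]
0.395 [array([302., 310.]), array([299., 350.])]
0.4 [array([306., 307.]), array([303., 346.])]
[[307. 295.]
 [356. 259.]
 [255. 332.]]
```

The larger brown post (crop 305,330) sits between the open fingers at about (0.400, -0.256). The white post and blue cup are partly hidden by the arm. I'll descend and grip.

Converted, -0.06 m / 0.75 = -0.08, -0.055 m / 0.75 = -0.0733.

Emit:
{"op": "arm_command", "data": {
  "plan": [
    [[0,0,0,0,0,-0.0267,1],[0,0,0,0,0,-0.0533,1],[0,0,0,0,0,-0.0733,1],[0,0,0,0,0,-0.08,1],[0,0,0,0,0,-0.08,1],[0,0,0,0,0,-0.08,-1],[0,0,0,0,0,-0.08,-1],[0,0,0,0,0,-0.08,-1]]
  ]
}}

```text
t: 12.63
tool_pos: [0.3988, -0.2566, 0.044]
tcp_rot: [[0.053, 0.999, 0.002], [0.999, -0.053, -0.001], [-0.001, 0.002, -1.0]]
force: [-0.1, -0.4, 0.1]
gripper_width: 0.0705
finger_force: 0.0
```

Emit:
{"op": "arm_command", "data": {
  "plan": [
    [[0,0,0,0,0,0,-1],[0,0,0,0,0,0,-1],[0,0,0,0,0,0,-1],[0,0,0,0,0,0,-1],[0,0,0,0,0,0,-1],[0,0,0,0,0,0,-1],[0,0,0,0,0,0,-1],[0,0,0,0,0,0,-1]]
  ]
}}

```text
t: 13.3
tool_pos: [0.3989, -0.2565, 0.0433]
tcp_rot: [[0.053, 0.999, 0.002], [0.999, -0.053, -0.001], [-0.001, 0.002, -1.0]]
force: [4.2, -0.2, 3.1]
gripper_width: 0.0395
finger_force: 19.9
```

Converted, 0.149 m / 0.75 = 0.1987, 0.063 m / 0.75 = 0.084.

Emit:
{"op": "arm_command", "data": {
  "plan": [
    [[0,0,0,0,0,0.0467,-1],[0,0,0,0,0,0.0933,-1],[0,0,0,0.0133,0.0147,0.1333,-1],[0,0,0,0.0427,0.048,0.1467,-1],[0,0,0,0.0733,0.084,0.1467,-1],[0,0,0,0.1067,0.1213,0.1467,-1],[0,0,0,0.14,0.16,0.1467,-1],[0,0,0,0.1733,0.1987,0.1467,-1]]
  ]
}}

```text
t: 13.97
tool_pos: [0.5268, -0.1054, 0.1513]
tcp_rot: [[0.053, 0.999, -0.004], [0.999, -0.053, 0.0], [0.0, -0.004, -1.0]]
force: [0.6, -1.0, -2.2]
gripper_width: 0.0397
finger_force: 19.8
```

Emit:
{"op": "arm_command", "data": {
  "plan": [
    [[0,0,0,0.0333,0.0373,0,-1],[0,0,0,0.0667,0.0747,0,-1],[0,0,0,0.1,0.112,0,-1],[0,0,0,0.1293,0.1467,0,-1],[0,0,0,0.1493,0.1707,0,-1],[0,0,0,0.156,0.1787,-0.0133,-1],[0,0,0,0.156,0.1787,-0.04,-1],[0,0,0,0.156,0.1787,-0.0667,-1]]
  ]
}}

```text
t: 14.63
tool_pos: [0.644, 0.0272, 0.101]
tcp_rot: [[0.051, 0.999, -0.002], [0.999, -0.051, -0.001], [-0.001, -0.002, -1.0]]
force: [-0.6, 0.2, -3.2]
gripper_width: 0.0397
finger_force: 19.8
```

Converted, -0.04 m / 0.75 = -0.0533, -0.038 m / 0.75 = -0.0507.

Emit:
{"op": "arm_command", "data": {
  "plan": [
    [[0,0,0,0,0,-0.02,-1],[0,0,0,0,0,-0.036,-1],[0,0,0,0,0,-0.0453,-1],[0,0,0,0,0,-0.0507,-1],[0,0,0,0,0,-0.0533,-1],[0,0,0,0,0,-0.0533,-1],[0,0,0,0,0,-0.0533,-1],[0,0,0,0,0,-0.0533,-1]]
  ]
}}

```text
t: 15.3
tool_pos: [0.6457, 0.0268, 0.0635]
tcp_rot: [[0.053, 0.999, 0.002], [0.999, -0.053, -0.0], [0.0, 0.002, -1.0]]
force: [0.6, 0.2, -2.5]
gripper_width: 0.0396
finger_force: 19.9
```

Converted, 0.09 m / 0.75 = 0.12, 0.07 m / 0.75 = 0.0933.

Emit:
{"op": "arm_command", "data": {
  "plan": [
    [[0,0,0,0,0,-0.0013,-1],[0,0,0,0,0,-0.0013,0.5],[0,0,0,0,0,-0.0013,1],[0,0,0,0,0,-0.0013,1],[0,0,0,0,0,0.0133,1],[0,0,0,0,0,0.0533,1],[0,0,0,0,0,0.0933,1],[0,0,0,0,0,0.12,1]]
  ]
}}

```text
t: 15.97
tool_pos: [0.6461, 0.0271, 0.1563]
tcp_rot: [[0.053, 0.999, 0.003], [0.999, -0.053, 0.0], [0.0, 0.003, -1.0]]
force: [-0.4, 0.1, 1.4]
gripper_width: 0.0838
finger_force: 0.0
```

Converted, -0.195 m / 0.75 = -0.26, -0.175 m / 0.75 = -0.2333.

Emit:
{"op": "arm_command", "data": {
  "plan": [
    [[0,0,0,-0.0333,0.0293,0,1],[0,0,0,-0.0667,0.0587,0,1],[0,0,0,-0.1,0.088,0,1],[0,0,0,-0.1333,0.1173,0,1],[0,0,0,-0.1667,0.1467,0,1],[0,0,0,-0.2,0.176,0,1],[0,0,0,-0.2333,0.2053,0,1],[0,0,0,-0.26,0.2267,0,1]]
  ]
}}

```text
t: 16.63
tool_pos: [0.4482, 0.1984, 0.1536]
tcp_rot: [[0.052, 0.999, 0.001], [0.999, -0.052, 0.001], [0.001, 0.001, -1.0]]
force: [0.6, -0.2, 0.5]
gripper_width: 0.0883
finger_force: 0.0
```

```bash
python3 - <<'E'
from h import *
ims={c:bot.camera(c) for c in("top","side")}
cv2.imwrite("pics/s2.png",np.hstack([cv2.resize(ims[c][a:a+150,b:b+130,::-1],None,fx=3,fy=3) for c,a,b in(("side",130,250),("top",120,230))]))
fit("white_post",.636,-.143,.02,-3,ims=ims);fit("brown_post",.645,.027,.02,ims=ims);fit("blue_cup",.64,-.058,.016,ims=ims);fit("shelf",.432,-.014,0,-9.5,ims=ims)
print(bot.observe()["tool_pos"])
E
```

```text
white_post [('top', np.float64(0.6305), np.float64(-0.1405), 13.6, np.float64(0.717)), ('side', np.float64(0.6285), np.float64(-0.1468), 2.3, np.float64(0.792))]
brown_post [('top', np.float64(0.6384), np.float64(0.0304), None, np.float64(0.56)), ('side', np.float64(0.6426), np.float64(0.0248), None, np.float64(0.665))]
blue_cup [('top', np.float64(0.6427), np.float64(-0.0572), None, np.float64(0.971)), ('side', np.float64(0.6397), np.float64(-0.0574), None, np.float64(0.975))]
shelf [('top', np.float64(0.4346), np.float64(-0.0126), -9.9, np.float64(0.964)), ('side', np.float64(0.4311), np.float64(-0.0116), -9.7, np.float64(0.979))]
[0.44722646 0.19877503 0.15332759]
```

View pics/s2.png

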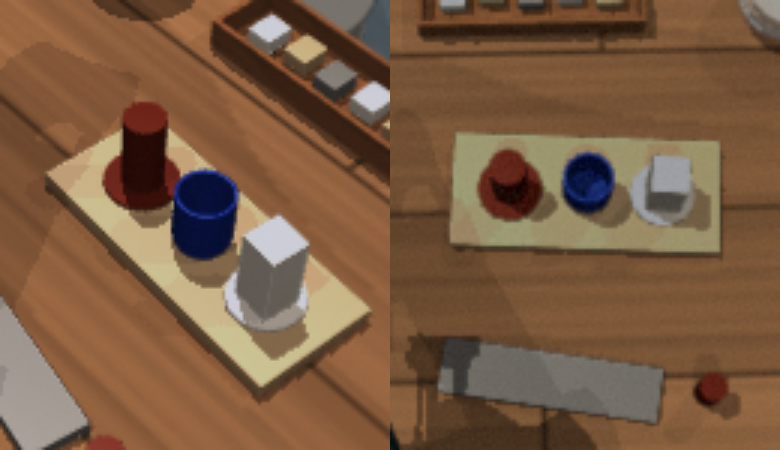

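Both posts are standing on their discs and the blue cup is between them. I'll check the centres from the post tops.

```bash
python3 - <<'E'
from h import *
for c,pts in (("side",[(145,117),(276,240)]),("top",[(118,163),(280,170)])):
    o=dict(side=(250,130),top=(230,120))[c]; i=bot.camera_info(c)
    for (u,v),(x,y) in zip(pts,[(.645,.027),(.636,-.143)]):
        t=np.array([u/3+o[0]-.33,v/3+o[1]-.33])
        f=lambda p: np.sum((proj(np.array([[p[0],p[1],.1]]),i)[0]-t)**2)
        print(c,minimize(f,[x,y],method="Nelder-Mead",options=dict(xatol=1e-5)).x.round(4))
E
```

```text
side [0.6464 0.0283]
side [ 0.6331 -0.1438]
top [0.6531 0.0277]
top [ 0.6417 -0.1422]
```

Converted, -0.21 m / 0.75 = -0.28, -0.04 m / 0.75 = -0.0533, -0.118 rad / 1.5708 = -0.0751.

Emit:
{"op": "arm_command", "data": {
  "plan": [
    [[0,0,-0.0318,-0.004,-0.0467,0,1],[0,0,-0.0751,-0.008,-0.0933,0,1],[0,0,-0.0751,-0.012,-0.14,0,1],[0,0,-0.0751,-0.016,-0.1867,0,1],[0,0,-0.0751,-0.02,-0.2333,-0.0133,1],[0,0,-0.0751,-0.0227,-0.2667,-0.0533,1],[0,0,-0.0751,-0.0227,-0.28,-0.0933,1],[0,0,-0.0751,-0.0227,-0.28,-0.1333,1]]
  ],
  "grip_force": 45
}}

```text
t: 17.4
tool_pos: [0.4347, -0.0161, 0.0533]
tcp_rot: [[0.174, 0.985, 0.004], [0.985, -0.174, -0.001], [-0.001, 0.005, -1.0]]
force: [0.1, -0.2, -0.3]
gripper_width: 0.0878
finger_force: 0.0
```

Converted, -0.048 m / 0.75 = -0.064, -0.044 m / 0.75 = -0.0587.

Emit:
{"op": "arm_command", "data": {
  "plan": [
    [[0,0,0,0,0,0,1],[0,0,0,0,0,-0.02,1],[0,0,0,0,0,-0.04,1],[0,0,0,0,0,-0.0533,1],[0,0,0,0,0,-0.0587,1],[0,0,0,0,0,-0.064,1],[0,0,0,0,0,-0.064,1],[0,0,0,0,0,-0.064,1]]
  ]
}}

```text
t: 18.07
tool_pos: [0.4335, -0.0129, 0.0054]
tcp_rot: [[0.17, 0.985, 0.001], [0.985, -0.17, -0.0], [0.0, 0.001, -1.0]]
force: [0.6, 0.5, -0.8]
gripper_width: 0.088
finger_force: 0.0
```

Emit:
{"op": "arm_command", "data": {
  "plan": [
    [[0,0,0,0,0,0,-1],[0,0,0,0,0,0,-1],[0,0,0,0,0,0,-1],[0,0,0,0,0,0,-1],[0,0,0,0,0,0,-1],[0,0,0,0,0,0,-1],[0,0,0,0,0,0,-1],[0,0,0,0,0,0,-1]]
  ]
}}

```text
t: 18.73
tool_pos: [0.4325, -0.0129, 0.0049]
tcp_rot: [[0.17, 0.985, -0.001], [0.985, -0.17, 0.0], [0.0, -0.001, -1.0]]
force: [-3.3, 0.6, 5.3]
gripper_width: 0.0591
finger_force: 45.0
```

Converted, 0.15 m / 0.75 = 0.2, 0.105 m / 0.75 = 0.14.

Emit:
{"op": "arm_command", "data": {
  "plan": [
    [[0,0,0,0,0,0.0133,-1],[0,0,0,0,0,0.04,-1],[0,0,0,0,0,0.0733,-1],[0,0,0,0,0,0.1067,-1],[0,0,0,0,0,0.14,-1],[0,0,0,0,0,0.1733,-1],[0,0,0,0,0,0.1933,-1],[0,0,0,0,0,0.2,-1]]
  ]
}}

```text
t: 19.4
tool_pos: [0.4345, -0.0131, 0.1576]
tcp_rot: [[0.17, 0.985, 0.005], [0.985, -0.17, -0.0], [0.0, 0.005, -1.0]]
force: [0.4, 0.2, -4.5]
gripper_width: 0.0595
finger_force: 45.0
```

Converted, 0.17 m / 0.75 = 0.2267, 0.148 m / 0.75 = 0.1973, 0.118 rad / 1.5708 = 0.0751.

Emit:
{"op": "arm_command", "data": {
  "plan": [
    [[0,0,0.0127,0.0133,-0.0027,0,-1],[0,0,0.0255,0.04,-0.008,0,-1],[0,0,0.0382,0.0693,-0.0147,0,-1],[0,0,0.0509,0.1013,-0.0213,0,-1],[0,0,0.0637,0.1333,-0.028,0,-1],[0,0,0.0751,0.1653,-0.0347,0,-1],[0,0,0.0751,0.1973,-0.0413,0,-1],[0,0,0.0751,0.2267,-0.0493,0,-1]]
  ]
}}

```text
t: 20.07
tool_pos: [0.6034, -0.0502, 0.1515]
tcp_rot: [[0.052, 0.999, -0.004], [0.999, -0.052, 0.001], [0.0, -0.004, -1.0]]
force: [0.3, 0.3, -4.4]
gripper_width: 0.0592
finger_force: 45.0
```

Converted, 0.038 m / 0.75 = 0.0507, 0.034 m / 0.75 = 0.0453.

Emit:
{"op": "arm_command", "data": {
  "plan": [
    [[0,0,0,0.02,-0.004,0,-1],[0,0,0,0.036,-0.008,0,-1],[0,0,0,0.0453,-0.0107,0,-1],[0,0,0,0.0507,-0.0113,0,-1],[0,0,0,0.0507,-0.0113,0,-1],[0,0,0,0.0507,-0.0113,0,-1],[0,0,0,0.0507,-0.0113,0,-1],[0,0,0,0.0507,-0.0113,0,-1]]
  ]
}}

```text
t: 20.73
tool_pos: [0.6401, -0.0582, 0.1546]
tcp_rot: [[0.053, 0.999, -0.001], [0.999, -0.053, 0.0], [0.0, -0.001, -1.0]]
force: [-0.6, -0.3, -3.8]
gripper_width: 0.0593
finger_force: 45.0
```

```bash
python3 - <<'E'
from h import *
im=bot.camera("side")
cv2.imwrite("pics/s3.png",cv2.resize(im[100:300,200:440,::-1],None,fx=3,fy=3))
o=bot.observe();print(o["tool_pos"],o["force"],o["moment"])
E
```

```text
[ 0.64029028 -0.05827108  0.15482617] [ 1.13738378 -0.21634265 -5.03854562] [-0.06706208  0.0974429   0.02819866]
```

View pics/s3.png

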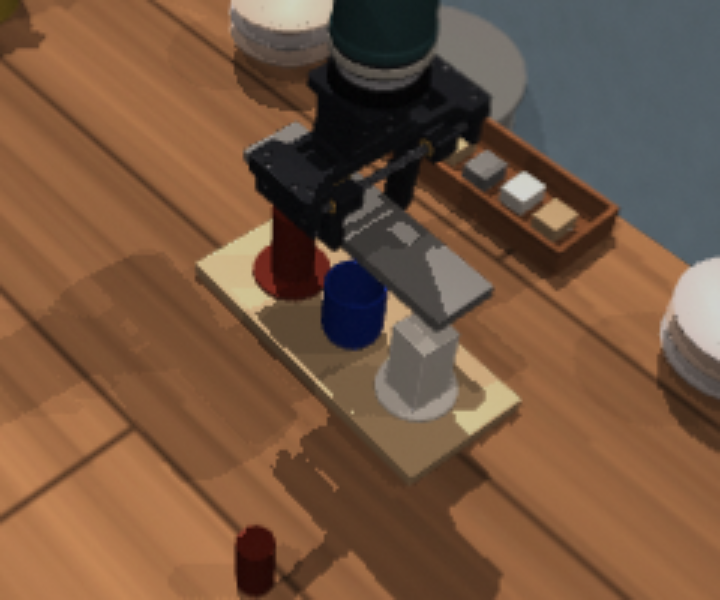

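```bash
python3 - <<'E'
from h import *
i=bot.camera_info("side")
a=np.radians(-3);R=np.array([[np.cos(a),-np.sin(a)],[np.sin(a),np.cos(a)]])
for z in(.14,.15):
  P=[[*(R@[x,-.12]+[.6403,-.0583]),z] for x in(-.03,.03)]
  print(z,((proj(np.array(P),i)-[200,100])*3).round())
E
```

```text
0.14 [[435. 341.]
 [491. 304.]]
0.15 [[437. 333.]
 [493. 296.]]
```

The shelf hangs level over both posts, with its near-end corners at crop (438,327) and (492,290), as predicted. I'll lower it.

Converted, -0.049 m / 0.75 = -0.0653, -0.048 m / 0.75 = -0.064.

Emit:
{"op": "arm_command", "data": {
  "plan": [
    [[0,0,0,0,0,-0.0133,-1],[0,0,0,0,0,-0.0293,-1],[0,0,0,0,0,-0.0453,-1],[0,0,0,0,0,-0.056,-1],[0,0,0,0,0,-0.0613,-1],[0,0,0,0,0,-0.064,-1],[0,0,0,0,0,-0.0653,-1],[0,0,0,0,0,-0.0653,-1]]
  ]
}}

```text
t: 21.45
tool_pos: [0.6412, -0.0585, 0.1057]
tcp_rot: [[0.053, 0.999, 0.001], [0.999, -0.053, -0.0], [-0.0, 0.001, -1.0]]
force: [0.4, 0.3, -4.4]
gripper_width: 0.0596
finger_force: 45.0
```

Converted, -0.001 m / 0.75 = -0.0013, -0.0005 m / 0.75 = -0.0007.

Emit:
{"op": "arm_command", "data": {
  "plan": [
    [[0,0,0,0,0,-0.0007,-1],[0,0,0,0,0,-0.0013,-1],[0,0,0,0,0,-0.0013,-1],[0,0,0,0,0,-0.0013,-1],[0,0,0,0,0,-0.0013,-1],[0,0,0,0,0,-0.0013,-1],[0,0,0,0,0,-0.0013,-1],[0,0,0,0,0,-0.0013,-1]]
  ]
}}

```text
t: 22.12
tool_pos: [0.6412, -0.0585, 0.105]
tcp_rot: [[0.053, 0.999, 0.001], [0.999, -0.053, -0.0], [-0.0, 0.001, -1.0]]
force: [0.1, 0.3, -3.5]
gripper_width: 0.0594
finger_force: 45.0
```

Converted, 0.045 m / 0.75 = 0.06, -0.001 m / 0.75 = -0.0013.

Emit:
{"op": "arm_command", "data": {
  "plan": [
    [[0,0,0,0,0,-0.0013,-1],[0,0,0,0,0,-0.0013,-1],[0,0,0,0,0,-0.0013,0],[0,0,0,0,0,-0.0013,1],[0,0,0,0,0,-0.0013,1],[0,0,0,0,0,-0.0013,1],[0,0,0,0,0,0.02,1],[0,0,0,0,0,0.06,1]]
  ],
  "grip_force": 20
}}

```text
t: 22.78
tool_pos: [0.6375, -0.058, 0.1451]
tcp_rot: [[0.053, 0.999, -0.009], [0.999, -0.053, 0.001], [0.001, -0.009, -1.0]]
force: [1.0, -0.8, -1.7]
gripper_width: 0.0882
finger_force: 0.0
```

Converted, 0.2 m / 0.75 = 0.2667, 0.172 m / 0.75 = 0.2293.

Emit:
{"op": "arm_command", "data": {
  "plan": [
    [[0,0,0,-0.0133,0.016,0.04,1],[0,0,0,-0.04,0.0493,0.0533,1],[0,0,0,-0.0667,0.0853,0.0533,1],[0,0,0,-0.0933,0.1213,0.0533,1],[0,0,0,-0.12,0.1573,0.0533,1],[0,0,0,-0.1467,0.1933,0.0533,1],[0,0,0,-0.1733,0.2293,0.0533,1],[0,0,0,-0.2,0.2667,0.0533,1]]
  ]
}}

```text
t: 23.45
tool_pos: [0.4899, 0.1425, 0.1896]
tcp_rot: [[0.054, 0.999, 0.001], [0.999, -0.054, 0.0], [0.0, 0.001, -1.0]]
force: [1.4, 0.6, -0.2]
gripper_width: 0.0881
finger_force: 0.0
```

Converted, 0.133 m / 0.75 = 0.1773, 0.125 m / 0.75 = 0.1667.

Emit:
{"op": "arm_command", "data": {
  "plan": [
    [[0,0,0,-0.0267,0.0347,-0.0133,1],[0,0,0,-0.0533,0.0693,-0.0267,1],[0,0,0,-0.08,0.104,-0.04,1],[0,0,0,-0.1067,0.1387,-0.0533,1],[0,0,0,-0.1333,0.1667,-0.08,1],[0,0,0,-0.1393,0.1773,-0.1067,1],[0,0,0,-0.1393,0.1773,-0.12,1],[0,0,0,-0.1393,0.1773,-0.12,1]]
  ]
}}

```text
t: 24.12
tool_pos: [0.3843, 0.2736, 0.0971]
tcp_rot: [[0.051, 0.999, -0.004], [0.999, -0.051, -0.003], [-0.003, -0.004, -1.0]]
force: [-0.4, -0.9, 0.5]
gripper_width: 0.0879
finger_force: 0.0
```

```bash
python3 - <<'E'
from h import *
ims={c:bot.camera(c) for c in("top","side")}
cv2.imwrite("pics/s4.png",np.hstack([cv2.resize(ims[c][a:a+150,b:b+130,::-1],None,fx=3,fy=3) for c,a,b in(("side",130,250),("side",100,110))]))
fit("shelf",.641,-.058,.1,-3,ims=ims)
print(bot.observe()["tool_pos"])
E
```

```text
shelf [('top', np.float64(0.6446), np.float64(-0.0577), -3.6, np.float64(0.905)), ('side', np.float64(0.6406), np.float64(-0.058), -3.2, np.float64(0.952))]
[0.38688368 0.27410685 0.09975427]
```

View pics/s4.png

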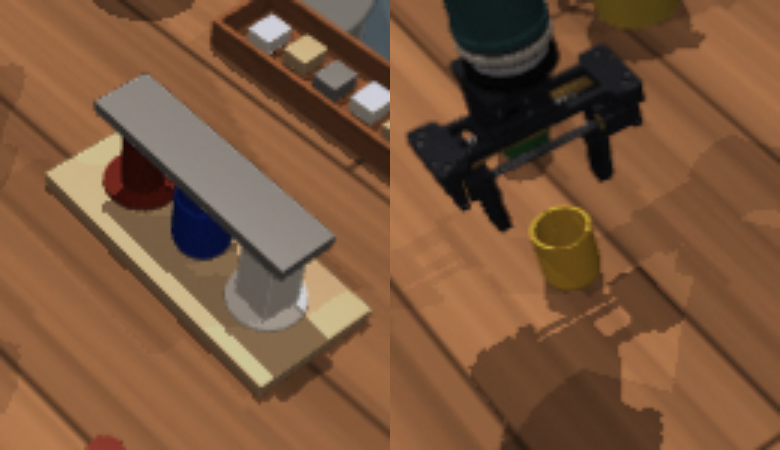

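```bash
python3 - <<'E'
from h import *
i=bot.camera_info("side")
print(((proj(np.array([[.3865,.275,.062],[.3869,.274,.1]]),i)-[110,100])*3+[390,0]).round())
fit("yellow_cup",.3865,.275)
E
```

```text
[[560. 224.]
 [552. 195.]]
yellow_cup [('top', np.float64(0.3874), np.float64(0.2741), None, np.float64(0.878)), ('side', np.float64(0.3842), np.float64(0.2749), None, np.float64(0.949))]
```

Converted, -0.069 m / 0.75 = -0.092, -0.067 m / 0.75 = -0.0893.

Emit:
{"op": "arm_command", "data": {
  "plan": [
    [[0,0,0,0,0,-0.0267,1],[0,0,0,0,0,-0.0533,1],[0,0,0,0,0,-0.08,1],[0,0,0,0,0,-0.0893,1],[0,0,0,0,0,-0.092,1],[0,0,0,0,0,-0.092,1],[0,0,0,0,0,-0.092,-1],[0,0,0,0,0,-0.092,-1]]
  ]
}}

```text
t: 24.98
tool_pos: [0.3876, 0.2752, 0.0321]
tcp_rot: [[0.053, 0.999, 0.002], [0.999, -0.053, 0.001], [0.002, 0.002, -1.0]]
force: [0.3, -0.3, 0.8]
gripper_width: 0.0771
finger_force: 0.0
```

Emit:
{"op": "arm_command", "data": {
  "plan": [
    [[0,0,0,0,0,0,-1],[0,0,0,0,0,0,-1],[0,0,0,0,0,0,-1],[0,0,0,0,0,0,-1],[0,0,0,0,0,0,-1],[0,0,0,0,0,0,-1],[0,0,0,0,0,0,-1],[0,0,0,0,0,0,-1]]
  ]
}}

```text
t: 25.65
tool_pos: [0.3864, 0.2748, 0.0312]
tcp_rot: [[0.053, 0.999, 0.0], [0.999, -0.053, 0.0], [0.0, 0.0, -1.0]]
force: [-2.8, -0.9, 4.8]
gripper_width: 0.0543
finger_force: 20.0
```

Converted, 0.17 m / 0.75 = 0.2267, -0.053 m / 0.75 = -0.0707.

Emit:
{"op": "arm_command", "data": {
  "plan": [
    [[0,0,0,0,0,0.0333,-1],[0,0,0,0,0,0.0733,-1],[0,0,0,0,0,0.12,-1],[0,0,0,0,0,0.16,-1],[0,0,0,0,0,0.2,-1],[0,0,0,0.0133,-0.0133,0.22,-1],[0,0,0,0.04,-0.0387,0.2267,-1],[0,0,0,0.0733,-0.0707,0.2267,-1]]
  ]
}}

```text
t: 26.32
tool_pos: [0.4424, 0.2225, 0.203]
tcp_rot: [[0.05, 0.999, 0.004], [0.999, -0.05, 0.002], [0.002, 0.004, -1.0]]
force: [0.1, 0.7, -1.7]
gripper_width: 0.0542
finger_force: 20.0
```

Converted, 0.19 m / 0.75 = 0.2533, -0.181 m / 0.75 = -0.2413.

Emit:
{"op": "arm_command", "data": {
  "plan": [
    [[0,0,0,0.0333,-0.032,0,-1],[0,0,0,0.0667,-0.064,0,-1],[0,0,0,0.1,-0.096,0,-1],[0,0,0,0.1333,-0.128,0,-1],[0,0,0,0.1667,-0.1587,0,-1],[0,0,0,0.2,-0.1907,0,-1],[0,0,0,0.2293,-0.2187,0,-1],[0,0,0,0.2533,-0.2413,0,-1]]
  ]
}}

```text
t: 26.98
tool_pos: [0.6326, 0.0384, 0.1997]
tcp_rot: [[0.054, 0.999, -0.001], [0.999, -0.054, -0.001], [-0.001, -0.001, -1.0]]
force: [0.0, 0.1, -1.6]
gripper_width: 0.0539
finger_force: 20.0
```

Converted, 0.015 m / 0.75 = 0.02, -0.014 m / 0.75 = -0.0187.

Emit:
{"op": "arm_command", "data": {
  "plan": [
    [[0,0,0,0.0133,-0.012,0,-1],[0,0,0,0.02,-0.0187,0,-1],[0,0,0,0.02,-0.0187,0,-1],[0,0,0,0.02,-0.0187,0,-1],[0,0,0,0.02,-0.0187,0,-1],[0,0,0,0.02,-0.0187,0,-1],[0,0,0,0.02,-0.0187,0,-1],[0,0,0,0.02,-0.0187,0,-1]]
  ]
}}

```text
t: 27.65
tool_pos: [0.6459, 0.0273, 0.201]
tcp_rot: [[0.052, 0.999, 0.0], [0.999, -0.052, 0.0], [0.0, 0.0, -1.0]]
force: [-0.0, 0.2, -1.3]
gripper_width: 0.0545
finger_force: 20.0
```

```bash
python3 - <<'E'
from h import *
im=bot.camera("side")
cv2.imwrite("pics/s5.png",cv2.resize(im[80:240,220:400,::-1],None,fx=4,fy=3.7))
o=bot.observe();print(o["tool_pos"],o["force"],o["gripper_width"])
i=bot.camera_info("side"); t=o["tool_pos"]
print(((proj(CUP[[0,12,24,36]]+[t[0],t[1],t[2]-.031],i)-[220,80])*[4,3.7]).round())
E
```

```text
[0.64605561 0.02715149 0.20097723] [ 0.78467106  1.00467626 -1.70307688] 0.05426550542462895
[[345. 241.]
 [289. 238.]
 [286. 274.]
 [343. 277.]]
```

View pics/s5.png

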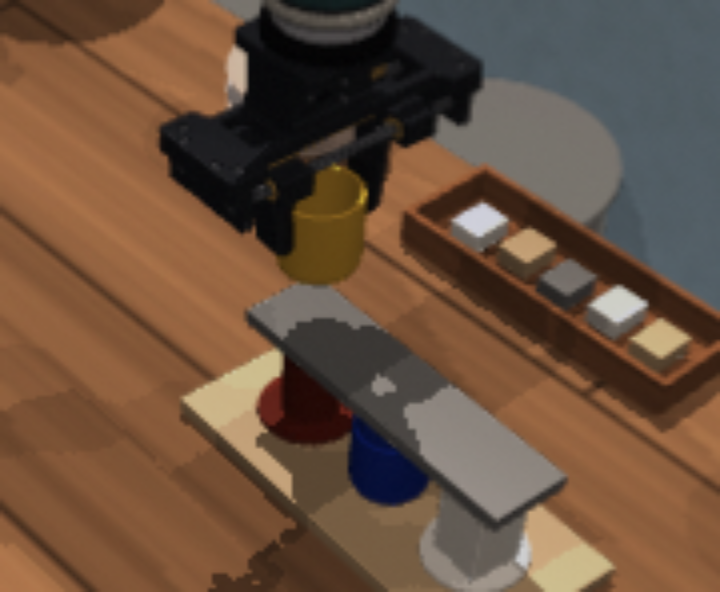

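The cup hangs upright above the brown-post end of the shelf, with its foot at crop (322,282), within about 2 mm of the prediction. I'll lower it.

Converted, -0.0555 m / 0.75 = -0.074, -0.055 m / 0.75 = -0.0733.

Emit:
{"op": "arm_command", "data": {
  "plan": [
    [[0,0,0,0,0,-0.016,-1],[0,0,0,0,0,-0.0373,-1],[0,0,0,0,0,-0.056,-1],[0,0,0,0,0,-0.0667,-1],[0,0,0,0,0,-0.0707,-1],[0,0,0,0,0,-0.0733,-1],[0,0,0,0,0,-0.074,-1],[0,0,0,0,0,-0.074,-1]]
  ]
}}

```text
t: 28.37
tool_pos: [0.6469, 0.0265, 0.1455]
tcp_rot: [[0.053, 0.999, 0.001], [0.999, -0.053, -0.0], [0.0, 0.001, -1.0]]
force: [0.9, 0.0, -1.1]
gripper_width: 0.0546
finger_force: 20.0
```

Converted, -0.0005 m / 0.75 = -0.0007.

Emit:
{"op": "arm_command", "data": {
  "plan": [
    [[0,0,0,0,0,-0.0007,-1],[0,0,0,0,0,-0.0007,-1],[0,0,0,0,0,-0.0007,-1],[0,0,0,0,0,-0.0007,-1],[0,0,0,0,0,-0.0007,-1],[0,0,0,0,0,-0.0007,-1],[0,0,0,0,0,-0.0007,-1],[0,0,0,0,0,-0.0007,-1]]
  ]
}}

```text
t: 29.03
tool_pos: [0.6469, 0.0265, 0.1452]
tcp_rot: [[0.053, 0.999, 0.001], [0.999, -0.053, -0.0], [0.0, 0.001, -1.0]]
force: [0.7, -0.9, 2.2]
gripper_width: 0.0544
finger_force: 20.0
```

Contact made. I'll release, lift and retreat.

Converted, 0.1 m / 0.75 = 0.1333, 0.07 m / 0.75 = 0.0933.

Emit:
{"op": "arm_command", "data": {
  "plan": [
    [[0,0,0,0,0,0,0],[0,0,0,0,0,0,1],[0,0,0,0,0,0,1],[0,0,0,0,0,0,1],[0,0,0,0,0,0.0133,1],[0,0,0,0,0,0.0467,1],[0,0,0,0,0,0.0933,1],[0,0,0,0,0,0.1333,1]]
  ]
}}

```text
t: 29.7
tool_pos: [0.6458, 0.0266, 0.246]
tcp_rot: [[0.053, 0.999, -0.001], [0.999, -0.053, 0.0], [-0.0, -0.001, -1.0]]
force: [1.2, 0.8, -0.4]
gripper_width: 0.088
finger_force: 0.0
```

Converted, -0.17 m / 0.75 = -0.2267, -0.165 m / 0.75 = -0.22.

Emit:
{"op": "arm_command", "data": {
  "plan": [
    [[0,0,0,-0.0267,0.0267,0.0133,1],[0,0,0,-0.06,0.06,0.0133,1],[0,0,0,-0.0933,0.0933,0.0133,1],[0,0,0,-0.1267,0.1267,0.0133,1],[0,0,0,-0.16,0.16,0.0133,1],[0,0,0,-0.1933,0.1933,0.0133,1],[0,0,0,-0.22,0.22,0.0133,1],[0,0,0,-0.2267,0.2267,0.0133,1]]
  ]
}}

```text
t: 30.37
tool_pos: [0.4735, 0.1988, 0.2554]
tcp_rot: [[0.05, 0.999, -0.001], [0.999, -0.05, 0.001], [0.001, -0.001, -1.0]]
force: [0.2, -0.3, -0.4]
gripper_width: 0.0883
finger_force: 0.0
```

Converted, -0.03 m / 0.75 = -0.04, -0.02 m / 0.75 = -0.0267.

Emit:
{"op": "arm_command", "data": {
  "plan": [
    [[0,0,0,-0.0267,0.0267,0,1],[0,0,0,-0.04,0.04,0,1],[0,0,0,-0.04,0.04,0,1],[0,0,0,-0.04,0.04,0,1],[0,0,0,-0.04,0.04,0,1],[0,0,0,-0.04,0.04,0,1],[0,0,0,-0.04,0.04,0,1],[0,0,0,-0.04,0.04,0,1]]
  ]
}}

```text
t: 31.03
tool_pos: [0.4469, 0.2259, 0.2546]
tcp_rot: [[0.054, 0.999, -0.0], [0.999, -0.054, -0.0], [-0.0, -0.0, -1.0]]
force: [0.3, -0.4, 0.4]
gripper_width: 0.0881
finger_force: 0.0
```

```bash
python3 - <<'E'
from h import *
ims={c:bot.camera(c) for c in("top","side")}
cv2.imwrite("pics/s6.png",np.hstack([cv2.resize(ims[c][a:a+150,b:b+130,::-1],None,fx=3,fy=3) for c,a,b in(("side",130,250),("top",120,230))]))
fit("shelf",.641,-.058,.1,-3,ims=ims); fit("yellow_cup",.646,.027,.114,ims=ims)
E
```

```text
shelf [('top', np.float64(0.6445), np.float64(-0.0581), -3.7, np.float64(0.842)), ('side', np.float64(0.6413), np.float64(-0.0571), -3.6, np.float64(0.885))]
yellow_cup [('top', np.float64(0.6498), np.float64(0.026), None, np.float64(0.975)), ('side', np.float64(0.6471), np.float64(0.0261), None, np.float64(0.978))]
```

View pics/s6.png

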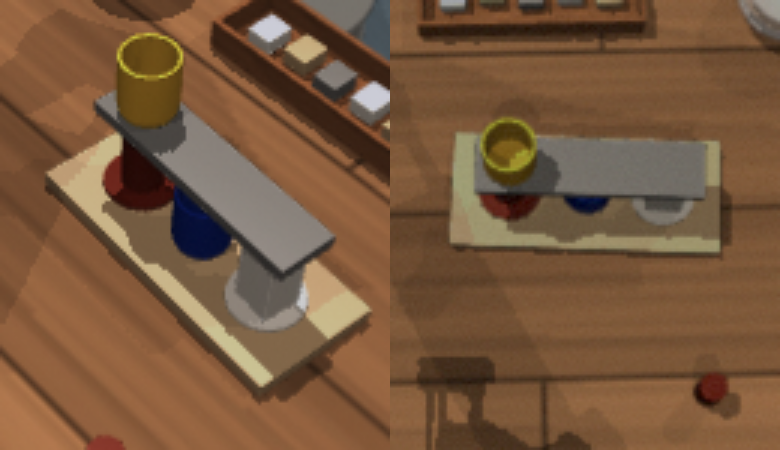

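The shelf lies flat on both posts and the yellow cup stands upright at about (0.648, 0.026) over the brown post. Everything is within tolerance, so I'll hand in.

```bash
python3 -c "
from rig import bot
print(bot.finish_job())"
```

```text
the job is handed in; nothing more can be done
None
```

I built the tier and handed the job in at about 31 s of the 125 s allowed; by my camera measurements every placement is within tolerance, but `finish_job` returned no verdict, so I can't confirm the judged result.

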